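# Hang the glaze sample plaque by its keyhole

### The arm

A 6-joint arm with a two-finger parallel gripper is mounted at the origin on a cart in front of the work surface, level with it; the furniture and walls round the work are solid. World frame = base frame: x ahead of the robot, y to its left, z up, the work surface at z = 0. Lengths are in m, angles in rad, forces in N, time in s.
With the tool pointing down it reaches from about 0.325 to 0.9 m from the base axis. Payload 3.5 kg.
Tool frame: the origin (TCP) lies between the finger pads; the fingertips stand 8 mm ahead of it and the grasp point (between the pads) lies 11 mm behind it; z points along the fingers, y is the line along which they close (so a half turn about z gives the same grasp; the last joint's range is limited). The gripper opens to 85 mm and grips with 20 to 120 N. Pads are 22 mm wide; open, the fingers measure 114 mm over their backs; the gripper's body (76 mm by 85 mm) begins 54 mm behind the grasp point. The pads swing forward as they close: fully open they stand 13 mm farther back than shut.
Start: joints at [-0.103, 0.276, -0.026, 1.268, 0, 1.467], TCP at [0.625, -0, 0.239] pointing down, gripper open.
Joint ranges: [-3.12, 3.12], [-0.85, 1.88], [-1.08, 1.24], [-1.95, 2.15], [-1.57, 1.53], [-3.14, 3.14]. Speed limits (rad/s): [2.57, 2.57, 3.14, 3.14, 3.14, 3.14].

### API

Orientations are given as a unit quaternion [w, x, y, z].
In Python, from plant import ctrl gives the robot as it stands.
- The arm moves only by the tool send_rows, never from a script. Its argument "moves" is a list of rows, each a list of 3 entries, a list of its own where there are three numbers: the turn, a rotation vector about the tool's x, y, z in rad, then the shift along the tool's x, y, z in m, then the opening, from 0 (shut) to 1 (fully open). A call has 1 to 8 rows; each row is the pose to reach, as a shift and turn from the pose commanded when the call began, along the tool's axes at that moment; what a row does not reach only later rows make up. A row lasts 1/8 s, in which the tool goes at most 62.5 mm and 10.7 degrees, less where a joint would pass 70% of its speed; a pose out of reach is approached as far as the arm can. A call with a gripper value outside its range is refused whole. The fingers move at their own pace and stop on an object; the grip force is fixed at half the most. Time passes only in rows, so rows that repeat a pose let the fingers close. It gives the time, the measured TCP pose, the force, the opening and the grip force at its end, in the units of the state.
- ctrl.get_obs(): the state, without advancing time (a new reading comes with each control period).
- ctrl.camera(name): name is "scene" or "side" or "wrist"; returns the picture (480x640x3 uint8, blue, green, red); there is no depth.
- ctrl.calibration(name): a dict with "K" (3x3 intrinsics, pixels), "rvec" (rotation vector, rad) and "tvec" (3), from world to camera coordinates, as OpenCV has them; the wrist camera has in their place "tool_from_camera" (4x4, takes a point from camera to tool coordinates, whose origin is the TCP and whose axes are the flange's). Camera axes: x right, y down, z forward; pixel columns grow to the right and rows downward; lengths in m; the calibration is good to about 2 mm. A picture is of the moment at which its call begins: read the wrist's pose just before it. calibration takes no time and is no camera call.
- ctrl.sign_off(): hands the job in; it is judged then, once.
The state is a dict: "clock": time; "joint_pos": joint angles; "joint_velocities": joint speeds; "effort": joint torques, N m; "tool_pos": TCP position; "orientation": TCP orientation; "ft_force": force on the tool from outside, world axes, zero at the start; "torque": the same for the moment, N m; "width": finger opening in m; "grip_force": force on a finger pad.
Only numpy, scipy, OpenCV 4.12 (cv2) and the standard library are available. Lean on these libraries where they do the work, as an engineer would, in place of code of your own. Each camera call takes 0.05 s, during which the arm holds its last target. There are 200 camera calls.

### The job

Take the glaze sample plaque out of the wooden block and hang it by its keyhole on the bolt of the steel upright, with the glazed tiles facing outward, away from the steel. Find the bolt by feel, work the plaque gently onto it without forcing, let it settle all the way down so that it hangs straight on the bolt, then let go; leave the jar, the cup and the stamp where they are.

Things in the scene. Friction and masses are not known exactly. Their poses are not given: they have to be found in the camera images.
- plaque: Loose glaze sample plaque: upright plywood board 92 mm wide, 9 thick, 188 tall, 0.13 to 0.26 kg, with a steel-lined keyhole right through it. Origin: middle of the lower edge; x through the thickness, y across, z up. The -x face is the marked one and carries two fired test tiles side by side; the +x face is flat and bare.
- plaque_grip (a point): Middle of the bare top part of the plaque, mid-thickness, 172 mm above its lower edge, 16 mm below its top edge; axes as the plaque. Can be pinched here from above across the 9 mm thickness.
- keyhole (a point): Centre of the keyhole's round opening (18 mm across), mid-thickness, 64 mm below plaque_grip; axes as the plaque. From the opening a slot 10 mm wide leads up; the slot's top is 20 mm above this point.
- tile_face (a point): Centre of the glazed front of the two tiles, 12.5 mm in front (-x) of the board's mid-plane, 58 mm above its lower edge; axes as the plaque. Each tile is 40 mm wide, 70 tall, 8 thick.
- upright: Fixed grey steel strip 34 mm wide, 4 thick, standing 192 tall on a screwed-down foot plate (110 wide, 6 thick, from 15 mm in front of the strip to 105 behind). A shoulder bolt is clamped in a slot near its top. Origin: on the bench under the middle of the strip's front face; x from the front face to the back, y across, z up. Outward is -x.
- upright_slot (a point): Middle of the bolt's slot, on the strip's front face, 175 mm above the bench; axes as the upright. The bolt sticks out to -x on the centre line, clamped by hand up to 9 mm above or below this point: find its height by feel. From the face outward: washer 18 mm across, 1.5 thick; shank 6.5 across; domed head 14 across, from 15 to 20.8 mm out. Fully down, the shank axis is 47 mm below plaque_grip.
- block: Fixed timber block 64 x 116 mm, 32 mm high, with a groove 10.8 mm wide along its y axis in which the plaque stands upright at the start; groove floor 12 mm above the bench. Origin: centre of its underside.
- jar_mid (a point): Bystander: round glaze jar with a screw lid, 54 mm across, 75 mm tall, standing on the bench; point half-way up.
- cup_mid (a point): Bystander: small bare clay cup with a handle, 59 x 79 mm, 58 mm tall, on the bench; point half-way up.
- stamp_mid (a point): Bystander: waisted clay stamp, 26 mm across, 44 mm tall, on the bench; point half-way up.
There are look-alikes about, which are no part of the job. Of the things shaped like the block, the wooden one is meant. There is more than one size of the upright; the one meant has the size given above.

How it is judged:
On the way, in this order (a step that is already met when the one before it is completed fails the run):
1. the plaque is lifted clear of the block (height (world z) of plaque_grip above 0.205 m and contact force between plaque and block below 0.05 N), for 0.2 s.
2. the plaque is on the bolt, its head through the keyhole, while still held in the fingers (x of keyhole in the frame of upright_slot between -0.014 and -0.003 m and y of keyhole in the frame of upright_slot between -0.006 and 0.006 m and contact force between plaque and upright above 0.5 N and contact force between the fingers and plaque above 1 N), for 0.1 s.
At the end, for the whole second after the job is handed in: The plaque hangs free and at rest on the bolt, off the bench: keyhole within 6 mm of the upright's centre line and between bolt head and strip, grip point 35 to 60 mm above the slot's middle, tiles outward, at most 0.15 rad from vertical and 0.25 rad from square (x of keyhole in the frame of upright_slot between -0.014 and -0.003 m and y of keyhole in the frame of upright_slot between -0.006 and 0.006 m and x of tile_face in the frame of upright_slot below -0.01 m and z of plaque_grip in the frame of upright_slot between 0.035 and 0.06 m and angle between plaque's own z axis and vertical below 0.15 rad and angle between the x axis of plaque and the x axis of upright, either way round below 0.25 rad and contact force between plaque and upright above 0.5 N and contact force between the fingers and plaque below 0.05 N and linear speed of plaque below 0.02 m/s and angular speed of plaque below 0.3 rad/s); the robot touches nothing.
It fails at once if the plaque and the upright or its bolt press on each other with more than 25 N (contact force between plaque and upright above 25 N).
It fails at once if the jar is moved more than 20 mm (distance of jar_mid from where it was at the start of the episode above 0.02 m).
It fails at once if the cup is moved more than 20 mm (distance of cup_mid from where it was at the start of the episode above 0.02 m).
It fails at once if the stamp is moved more than 20 mm (distance of stamp_mid from where it was at the start of the episode above 0.02 m).
It also fails if it takes over 64 s, if anything falls off the work surface, if the arm or the gripper's body presses on something with over 40 N, if the wrist force passes 120 N, or if a joint passes its speed limit or range.

## Working session

There is one attempt and no reset: what is moved stays moved. The work goes in short steps, Python scripts to look and compute and a tool call to move; the robot and the scene stay as the last step left them, time stands still between calls to the robot, and variables do not carry over. Pictures are saved under pics/ and viewed, at most 10 in all, crops included, and the job is handed in when it is done.

Besides the shell and the picture viewer there is one more tool, called after "Call:" by a JSON object that holds its "name" and its "arguments", one argument or row to a line. send_rows: Moves the arm, as the interface text tells. Its arguments: {"type":"object","properties":{"moves":{"type":"array"}},"required":["moves"]}

```bash
ls; mkdir -p pics
python3 - <<'E'
from plant import ctrl
import cv2,numpy as np
o=ctrl.get_obs();print(o)
for n in("scene","side","wrist"):
    cv2.imwrite(f"pics/{n}0.png",ctrl.camera(n)); print(n,ctrl.calibration(n))
E
```

```text
pics
{'clock': 0.0, 'joint_pos': array([-1.03393414e-01,  2.77144149e-01, -2.79033563e-02,  1.26796779e+00,
        4.79689526e-06,  1.46736365e+00]), 'joint_velocities': array([ 7.64259381e-04,  9.58871524e-05,  1.39454916e-03,  3.89836192e-04,
       -1.26810762e-03, -2.31730924e-03]), 'effort': array([-1.23772923e-03, -4.45513523e+01,  2.95201170e+01,  1.64704624e-02,
       -2.18722530e-04, -1.59438730e-05]), 'tool_pos': array([6.24242033e-01, 7.41737836e-05, 2.38142145e-01]), 'orientation': array([-8.62828678e-04,  7.07092464e-01,  7.07120227e-01, -6.97484170e-04]), 'ft_force': array([-1.51495649, -0.09932276, -0.09479106]), 'torque': array([ 0.02362535, -0.02564166, -0.00647331]), 'grip_force': 0.0, 'width': 0.08557118905088595}
scene {'K': array([[458.54008902,   0.        , 316.55685253],
       [  0.        , 458.54008902, 249.52923024],
       [  0.        ,   0.        ,   1.        ]]), 'rvec': array([ 2.11808936, -0.52269144,  0.24342889]), 'tvec': array([-0.48499511,  0.29625832,  0.92189413])}
side {'K': array([[529.92243657,   0.        , 322.6079654 ],
       [  0.        , 529.92243657, 242.50765516],
       [  0.        ,   0.        ,   1.        ]]), 'rvec': array([ 0.16943461,  2.76877848, -1.33423711]), 'tvec': array([0.55119094, 0.07143626, 1.76863529])}
wrist {'K': array([[340.50513784,   0.        , 325.77305303],
       [  0.        , 340.50513784, 242.41373727],
       [  0.        ,   0.        ,   1.        ]]), 'tool_from_camera': array([[-5.50824924e-04, -9.45227425e-01, -3.26412026e-01,
         8.38339471e-02],
       [ 9.99999426e-01, -2.20587654e-04, -1.04873313e-03,
         9.50913938e-04],
       [ 9.19288858e-04, -3.26412416e-01,  9.45227004e-01,
        -1.33869804e-01],
       [ 0.00000000e+00,  0.00000000e+00,  0.00000000e+00,
         1.00000000e+00]])}
```

View pics/scene0.png

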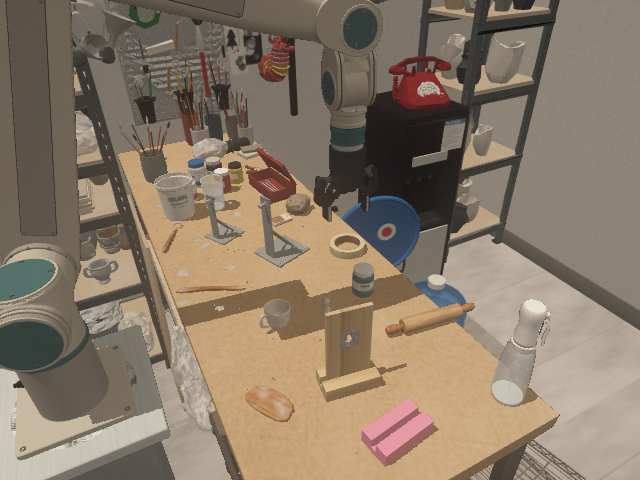

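View pics/side0.png

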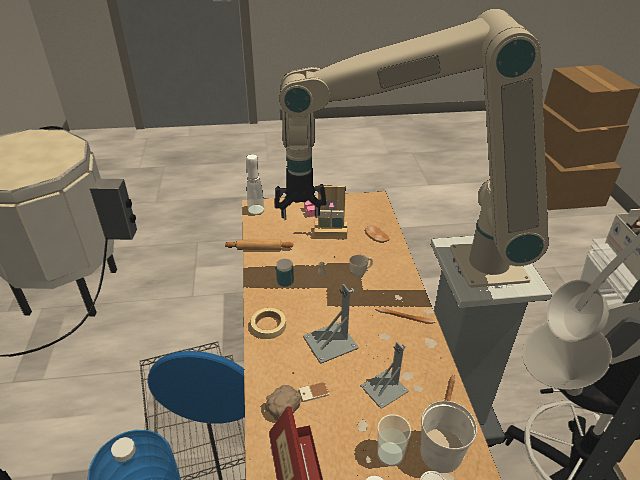

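Scene: the plaque stands in the wooden block at about (348,345), bare face to the camera. The larger upright is at (266,230) and a smaller look-alike at (212,220). Side: the tiles are at (331,215), the large upright is at (347,320), and the stamp at (322,268) and cup at (360,265) stand between plaque and upright. I'll take enlarged crops to pick points.

Run:
```python
import cv2,numpy as np
a=cv2.imread("pics/scene0.png");b=cv2.imread("pics/side0.png")
u=lambda im,x,y,w,h,s:cv2.resize(im[y:y+h,x:x+w],None,fx=s,fy=s,interpolation=cv2.INTER_CUBIC)
L=u(a,195,185,120,85,3.333);M=u(a,295,290,100,120,4)
R=u(b,295,275,120,140,4); 
S=u(b,300,175,60,70,4)
cv2.imwrite("pics/c1.png",np.hstack([cv2.copyMakeBorder(x,0,600-x.shape[0],0,0,0) for x in (L,M)]))
cv2.imwrite("pics/c2.png",np.hstack([cv2.copyMakeBorder(x,0,600-x.shape[0],0,0,0) for x in (R,S)]))
```

```text
(no output)
```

View pics/c1.png

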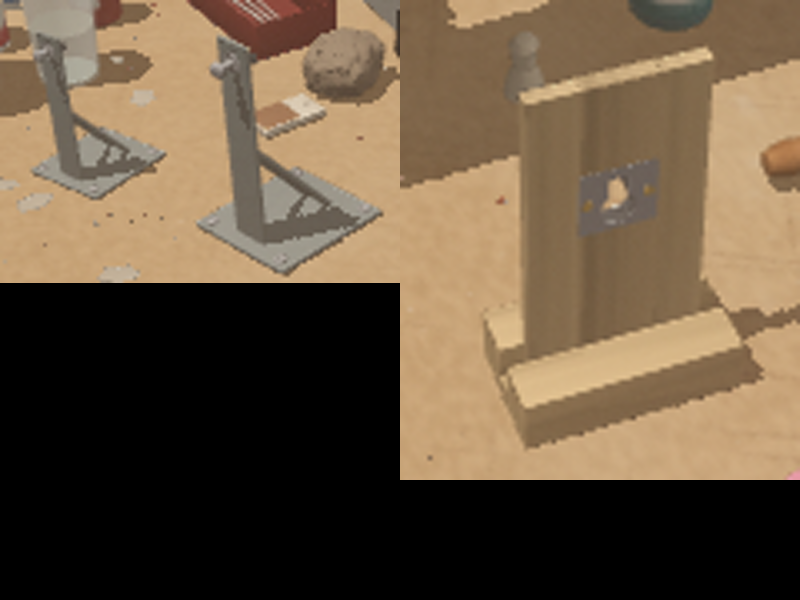

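View pics/c2.png

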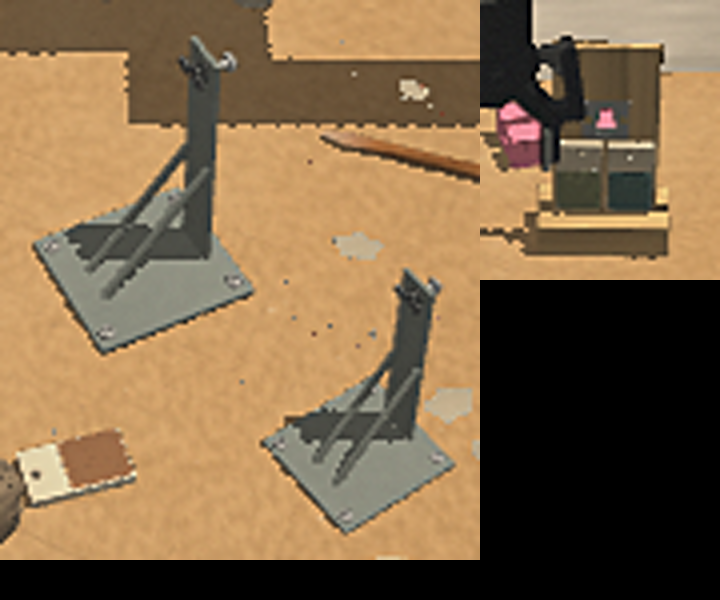

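c1: the large foot's corners are at scene (254,252), (281,267), (310,249) and (284,235), with the bolt head at (260,205) pointing left toward the robot. The plaque's top edge runs from (325,314) to (373,303). c2: the large foot's side-view corners are (304,336), (321,363), (358,348) and (339,321), with the head at (352.5,291). The tiles face the side camera.

```bash
cat > h.py <<'E'
import cv2,numpy as np
from plant import ctrl
from scipy.spatial.transform import Rotation as R
def ray(n,px,o=None):
    c=ctrl.calibration(n); d=np.linalg.inv(c["K"])@[px[0],px[1],1]
    if n=="wrist":
        q=o["orientation"];Rt=R.from_quat([q[1],q[2],q[3],q[0]]).as_matrix();T=np.array(c["tool_from_camera"])
        return o["tool_pos"]+Rt@T[:3,3], Rt@T[:3,:3]@d
    M=cv2.Rodrigues(c["rvec"])[0]; return -M.T@c["tvec"],M.T@d
def plane(n,px,z,o=None):
    p,d=ray(n,px,o); return p+d*(z-p[2])/d[2]
def tri(r1,r2):
    (p,d),(q,e)=r1,r2; d=d/np.linalg.norm(d);e=e/np.linalg.norm(e)
    s=np.linalg.lstsq(np.c_[d,-e],q-p,rcond=None)[0]; a=p+s[0]*d;b=q+s[1]*e
    return (a+b)/2,np.linalg.norm(a-b)
E
python3 - <<'E'
from h import *
np.set_printoptions(precision=4,suppress=True)
for n,ps in(("scene",[(254.4,252.2),(281.1,266.6),(309.6,248.6),(284.1,235.4)]),("side",[(303.7,336.5),(320.7,363),(358,348),(339.5,321)])):
    P=np.array([plane(n,p,.006) for p in ps]);print(n,P[:,:2].tolist(),P.mean(0))
    print(np.linalg.norm(P-np.roll(P,-1,0),axis=1))
print("head",tri(ray("scene",(260.1,205.4)),ray("side",(352.5,290.7))))
print("striptop",plane("scene",(260.4,197),.192),plane("scene",(270.6,198.5),.192),plane("side",(342.7,284.5),.192),plane("side",(349.7,292.5),.192))
P=[plane("scene",p,.2) for p in[(325.75,315.5),(373,304.5),(372,302),(325,313.2)]];print("plq",P,np.mean(P,0))
print(plane("side",(345.5,186.2),.2))
E
```

```text
scene [[0.4960076064117659, 0.2984853385043238], [0.5358987115408507, 0.19718415359630448], [0.6433112757837942, 0.23785533086410304], [0.6070646414500218, 0.3390637943208965]] [0.5706 0.2681 0.006 ]
[0.1089 0.1149 0.1075 0.1182]
side [[0.6416178630502501, 0.24936007049721454], [0.6053153458355428, 0.34834978345722034], [0.49590336445378924, 0.30899433808823673], [0.5316385296044369, 0.20240453140840264]] [0.5686 0.2773 0.006 ]
[0.1054 0.1163 0.1124 0.1196]
head (array([0.5115, 0.2545, 0.1759]), np.float64(0.003621021836656896))
striptop [0.5212 0.2682 0.192 ] [0.5414 0.2472 0.192 ] [0.5351 0.2453 0.192 ] [0.5218 0.2775 0.192 ]
plq [array([ 0.4549, -0.222 ,  0.2   ]), array([ 0.5438, -0.237 ,  0.2   ]), array([ 0.5459, -0.2304,  0.2   ]), array([ 0.4565, -0.216 ,  0.2   ])] [ 0.5003 -0.2264  0.2   ]
[ 0.4529 -0.2181  0.2   ]
```

Call:
{"name": "send_rows", "arguments": {
  "moves": [
    [[0,0,-1.4],[-0.226,-0.124,-0.05],1],
    [[0,0,-1.4],[-0.226,-0.124,-0.05],1],
    [[0,0,-1.4],[-0.226,-0.124,-0.05],1],
    [[0,0,-1.4],[-0.226,-0.124,-0.05],1],
    [[0,0,-1.4],[-0.226,-0.124,-0.05],1],
    [[0,0,-1.4],[-0.226,-0.124,-0.05],1],
    [[0,0,-1.4],[-0.226,-0.124,-0.05],1],
    [[0,0,-1.4],[-0.226,-0.124,-0.05],1]
  ]
}}

```text
clock: 1.15
tool_pos: [0.5006, -0.2261, 0.2889]
orientation: [-0.0, 0.083, 0.997, 0.0]
ft_force: [-1.1, -0.7, 0.2]
width: 0.0851
grip_force: 0.0
```

Run:
```python
from h import *
o=ctrl.get_obs();cv2.imwrite("pics/w1.png",ctrl.camera("wrist"));np.save("w1.npy",np.r_[o["tool_pos"],o["orientation"]])
```

```text
(no output)
```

View pics/w1.png

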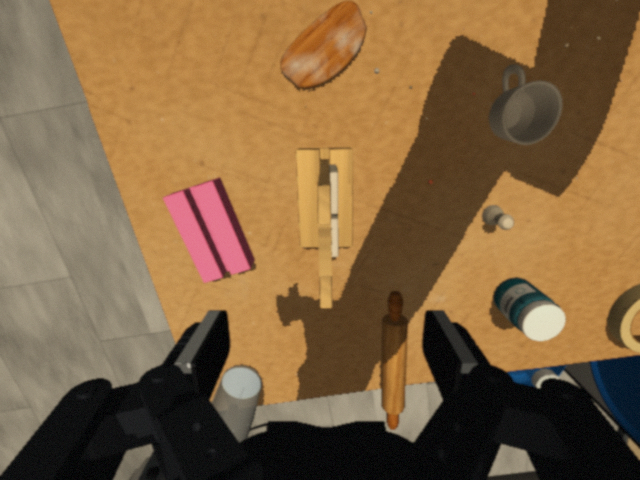

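Wrist: the board's top edge runs vertically at columns 319–331 down to row 307. The block groove is centred near column 325, and the tiles (white edge) are on the right at column 334.

Run:
```python
from h import *
np.set_printoptions(precision=4,suppress=True)
w=np.load("w1.npy");o=dict(tool_pos=w[:3],orientation=w[3:])
for p in[(319.5,186),(331,186),(319.5,276),(331.5,276),(320,307),(332,307)]:print(p,plane("wrist",p,.2,o))
im=cv2.imread("pics/w1.png")
for r in(190,230,270,280,300,306):print(r,[tuple(im[r,c]) for c in(316,318,319,320,321,325,329,330,331,332,333)])
```

```text
(319.5, 186) [ 0.4549 -0.2228  0.2   ]
(331, 186) [ 0.4561 -0.2154  0.2   ]
(319.5, 276) [ 0.5184 -0.2339  0.2   ]
(331.5, 276) [ 0.5199 -0.2254  0.2   ]
(320, 307) [ 0.5432 -0.2379  0.2   ]
(332, 307) [ 0.5447 -0.2291  0.2   ]
190 [(np.uint8(80), np.uint8(147), np.uint8(193)), (np.uint8(77), np.uint8(142), np.uint8(186)), (np.uint8(84), np.uint8(154), np.uint8(195)), (np.uint8(85), np.uint8(153), np.uint8(197)), (np.uint8(87), np.uint8(154), np.uint8(200)), (np.uint8(80), np.uint8(145), np.uint8(189)), (np.uint8(76), np.uint8(127), np.uint8(166)), (np.uint8(90), np.uint8(134), np.uint8(162)), (np.uint8(131), np.uint8(169), np.uint8(191)), (np.uint8(151), np.uint8(188), np.uint8(210)), (np.uint8(159), np.uint8(196), np.uint8(218))]
230 [(np.uint8(83), np.uint8(151), np.uint8(199)), (np.uint8(68), np.uint8(133), np.uint8(176)), (np.uint8(69), np.uint8(127), np.uint8(166)), (np.uint8(76), np.uint8(129), np.uint8(169)), (np.uint8(67), np.uint8(126), np.uint8(167)), (np.uint8(69), np.uint8(124), np.uint8(163)), (np.uint8(72), np.uint8(127), np.uint8(164)), (np.uint8(85), np.uint8(135), n
[... 1488 characters left out ...]
.uint8(211)), (np.uint8(85), np.uint8(155), np.uint8(199)), (np.uint8(69), np.uint8(130), np.uint8(170)), (np.uint8(60), np.uint8(105), np.uint8(142)), (np.uint8(47), np.uint8(90), np.uint8(123))]
306 [(np.uint8(33), np.uint8(60), np.uint8(82)), (np.uint8(38), np.uint8(68), np.uint8(92)), (np.uint8(45), np.uint8(82), np.uint8(114)), (np.uint8(68), np.uint8(122), np.uint8(162)), (np.uint8(84), np.uint8(151), np.uint8(197)), (np.uint8(95), np.uint8(168), np.uint8(214)), (np.uint8(87), np.uint8(160), np.uint8(205)), (np.uint8(80), np.uint8(150), np.uint8(195)), (np.uint8(70), np.uint8(125), np.uint8(166)), (np.uint8(49), np.uint8(91), np.uint8(124)), (np.uint8(42), np.uint8(71), np.uint8(100))]
```

Call:
{"name": "send_rows", "arguments": {
  "moves": [
    [[0,0,0],[0.001,0,0.04],1],
    [[0,0,0],[0.001,0,0.08],1],
    [[0,0,0],[0.001,0,0.105],1],
    [[0,0,0],[0.001,0,0.114],1],
    [[0,0,0],[0.001,0,0.114],0.4],
    [[0,0,0],[0.001,0,0.114],0],
    [[0,0,0],[0.001,0,0.114],0],
    [[0,0,0],[0.001,0,0.114],0]
  ]
}}

```text
clock: 2.2
tool_pos: [0.5005, -0.2261, 0.1762]
orientation: [0.001, 0.085, 0.996, -0.0]
ft_force: [0.4, -0.5, -0.1]
width: 0.0123
grip_force: 0.0
```

Call:
{"name": "send_rows", "arguments": {
  "moves": [
    [[0,0,0],[0,0,0],0],
    [[0,0,0],[0,0,0],0],
    [[0,0,0],[0,0,0],0],
    [[0,0,0],[0,0,0],0]
  ]
}}

```text
clock: 2.7
tool_pos: [0.5007, -0.2264, 0.1762]
orientation: [0.001, 0.085, 0.996, -0.001]
ft_force: [0.1, -0.7, 5.5]
width: 0.0082
grip_force: 59.4
```

Call:
{"name": "send_rows", "arguments": {
  "moves": [
    [[0,0,0],[0,0,-0.015],0],
    [[0,0,0],[0,0,-0.04],0],
    [[0,0,0],[0,0,-0.08],0],
    [[0,0,0],[0,0,-0.12],0],
    [[0,0,0],[0,0,-0.16],0],
    [[0,0,0],[0,0,-0.19],0],
    [[0,0,0],[0,0,-0.2],0],
    [[0,0,0],[0,0,-0.2],0]
  ]
}}

```text
clock: 3.7
tool_pos: [0.4998, -0.2256, 0.3749]
orientation: [-0.0, 0.085, 0.996, 0.0]
ft_force: [-0.4, -0.2, -1.4]
width: 0.0081
grip_force: 58.8
```

```bash
cat >> h.py <<'E'
def to(p,yaw):
    o=ctrl.get_obs();q=o["orientation"];r=R.from_quat([q[1],q[2],q[3],q[0]])
    t=R.from_matrix(np.array([[-np.sin(yaw),np.cos(yaw),0],[np.cos(yaw),np.sin(yaw),0],[0,0,-1]]).T.T)
    print("turn",(r.inv()*t).as_rotvec().round(4),"shift",r.inv().apply(np.array(p)-o["tool_pos"]).round(4),"F",o["ft_force"].round(2),"M",o["torque"].round(2),o["joint_pos"].round(2))
E
python3 - <<'E'
from h import *
y=np.deg2rad(200.5);ux=np.array([.937,.350])
to([*(np.array([.5275,.2569])-.06*ux),.372],y)
E
```

```text
turn [ 9.0000e-04  2.0000e-04 -2.0994e+00] shift [0.1066 0.4499 0.0032] F [-0.4  -0.2  -1.37] M [ 0.01 -0.03 -0.05] [-0.54  0.1   0.04  1.51  0.   -0.37]
```

Call:
{"name": "send_rows", "arguments": {
  "moves": [
    [[0,0,-0.12],[0.006,0.02,0.003],0],
    [[0,0,-0.3],[0.015,0.06,0.003],0],
    [[0,0,-0.48],[0.025,0.11,0.003],0],
    [[0,0,-0.66],[0.035,0.16,0.003],0],
    [[0,0,-0.84],[0.045,0.21,0.003],0],
    [[0,0,-1.02],[0.055,0.26,0.003],0],
    [[0,0,-1.18],[0.065,0.29,0.003],0],
    [[0,0,-1.3],[0.07,0.31,0.003],0]
  ]
}}

```text
clock: 4.7
tool_pos: [0.482, 0.0932, 0.3698]
orientation: [-0.002, -0.538, 0.843, 0.001]
ft_force: [0.6, -0.7, -2.9]
width: 0.0081
grip_force: 58.7
```

Run:
```python
from h import *
y=np.deg2rad(200.5);ux=np.array([.937,.350])
to([*(np.array([.5275,.2569])-.06*ux),.372],y)
```

```text
turn [ 4.900e-03 -1.000e-04 -7.934e-01] shift [-0.1249  0.0699 -0.0021] F [ 0.57 -0.75 -2.95] M [-0.03 -0.09  0.01] [ 0.06 -0.   -0.08  1.5   0.   -1.08]
```

Call:
{"name": "send_rows", "arguments": {
  "moves": [
    [[0,0,-0.15],[-0.02,0.012,0],0],
    [[0,0,-0.33],[-0.05,0.03,0],0],
    [[0,0,-0.5],[-0.08,0.045,-0.001],0],
    [[0,0,-0.66],[-0.105,0.06,-0.001],0],
    [[0,0,-0.76],[-0.12,0.067,-0.002],0],
    [[0,0,-0.793],[-0.125,0.07,-0.002],0],
    [[0,0,-0.793],[-0.125,0.07,-0.002],0],
    [[0,0,-0.793],[-0.125,0.07,-0.002],0]
  ]
}}

```text
clock: 5.7
tool_pos: [0.4737, 0.2338, 0.3738]
orientation: [0.001, 0.819, -0.573, -0.0]
ft_force: [-0.0, -0.2, -2.5]
width: 0.0084
grip_force: 58.8
```

Run:
```python
from h import *
y=np.deg2rad(200.5);ux=np.array([.937,.350])
to([*(np.array([.5275,.2569])-.06*ux),.372],y)
o=ctrl.get_obs();np.save("w2.npy",np.r_[o["tool_pos"],o["orientation"]])
a=ctrl.camera("wrist");b=ctrl.camera("scene");s=ctrl.camera("side")
for n,i in(("wrist",a),("scene",b),("side",s)):cv2.imwrite(f"pics/{n}2.png",i)
u=lambda im,x,y,w,h,s:cv2.resize(im[y:y+h,x:x+w],None,fx=s,fy=s,interpolation=cv2.INTER_CUBIC)
cv2.imwrite("pics/c3.png",np.vstack([a[:400][:, :],np.hstack([u(b,220,160,80,50,4),u(s,310,250,80,50,4)])]))
```

```text
turn [ 0.0011 -0.0003 -0.0079] shift [-0.0028  0.0015  0.0018] F [-0.05 -0.17 -2.46] M [-0.    0.04  0.05] [ 0.34  0.06 -0.    1.51 -0.   -1.58]
```

View pics/c3.png

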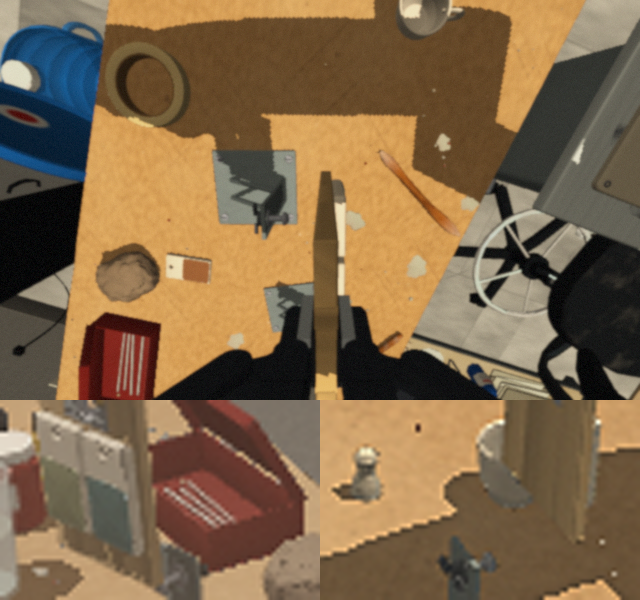

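c3: the wrist view shows the plaque edge-on (tiles on the right, away from the steel) and the upright at left. Its foot spans (213–297, 150–225) and the bolt points right at about (285,217). I'll zoom in there.

Run:
```python
import cv2
a=cv2.imread("pics/wrist2.png")
cv2.imwrite("pics/c4.png",cv2.resize(a[140:245,205:310],(630,600)[:1]+(630,),interpolation=cv2.INTER_CUBIC)[:600])
```

```text
(no output)
```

View pics/c4.png

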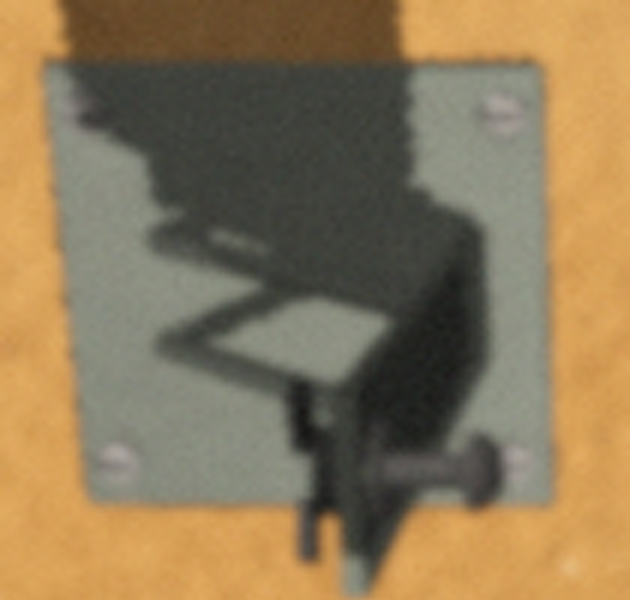

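c4 (scale 6, origin 205,140): foot corners are (212.5,150.3), (295.3,151), (297.2,223.8) and (220,223.3). The strip top runs (262.5,205)–(266.3,238.7) and the bolt head is at (285.8,218.3).

Run:
```python
from h import *
np.set_printoptions(precision=4,suppress=True)
w=np.load("w2.npy");o=dict(tool_pos=w[:3],orientation=w[3:])
C=np.array([plane("wrist",p,.006,o) for p in[(212.5,150.3),(295.3,151),(297.2,223.8),(220,223.3)]])
print(C[:,:2],C.mean(0)[:2],np.linalg.norm(C-np.roll(C,-1,0),axis=1))
e=(C[0]-C[1])+(C[3]-C[2]);f=(C[3]-C[0])+(C[2]-C[1]);print("yaw",np.degrees(np.arctan2(e[1],e[0])),np.degrees(np.arctan2(f[1],f[0]))-90)
S=[plane("wrist",p,.192,o) for p in[(262.5,205),(266.3,238.7)]];print("strip",S,np.linalg.norm(S[0]-S[1]))
for z in(.17,.176,.182):print("head",plane("wrist",(285.8,218.3),z,o))
rw=ray("wrist",(285.8,218.3),o)
for n,p in(("scene",(260.1,205.4)),("side",(352.5,290.7))):print(tri(rw,ray(n,p)))
```

```text
[[0.6426 0.2414]
 [0.5315 0.202 ]
 [0.4948 0.3034]
 [0.6059 0.3429]] [0.5687 0.2724] [0.1179 0.1078 0.1179 0.1079]
yaw 19.566542933130993 19.882398843161155
strip [array([0.5347, 0.2418, 0.192 ]), array([0.5216, 0.2728, 0.192 ])] 0.03359122903076807
head [0.5105 0.2531 0.17  ]
head [0.5104 0.2514 0.176 ]
head [0.5102 0.2496 0.182 ]
(array([0.5111, 0.2504, 0.1783]), np.float64(0.0017217307687448558))
(array([0.5098, 0.2523, 0.1732]), np.float64(0.0012558416898474584))
```

```bash
cat >> h.py <<'E'
Y=np.deg2rad(199.7);ux=np.array([np.cos(np.deg2rad(19.7)),np.sin(np.deg2rad(19.7))]);uy=np.array([-ux[1],ux[0]]);O=np.array([.5266,.2573])
def up(x,y,z): to([*(O+x*ux+y*uy),z],Y); o=ctrl.get_obs();d=o["tool_pos"][:2]-O;print("now",(d@ux).round(4),(d@uy).round(4),o["tool_pos"][2].round(4),"Fup",(o["ft_force"][:2]@ux).round(2),(o["ft_force"][:2]@uy).round(2))
E
python3 -c "
from h import *
up(-.0175,.001,.362)"
```

```text
turn [ 0.     -0.0001  0.0063] shift [-0.005  -0.04    0.0123] F [-0.18 -0.12 -1.81] M [ 0.   -0.01  0.02] [ 0.34  0.06 -0.    1.51 -0.   -1.58]
now -0.0575 -0.0043 0.3743 Fup -0.21 -0.05
```

Call:
{"name": "send_rows", "arguments": {
  "moves": [
    [[0,0,0.006],[-0.002,-0.015,0],0],
    [[0,0,0.006],[-0.005,-0.03,0.004],0],
    [[0,0,0.006],[-0.005,-0.04,0.008],0],
    [[0,0,0.006],[-0.005,-0.04,0.012],0],
    [[0,0,0.006],[-0.005,-0.04,0.012],0],
    [[0,0,0.006],[-0.005,-0.04,0.012],0]
  ]
}}

```text
clock: 6.6
tool_pos: [0.5094, 0.2528, 0.3624]
orientation: [0.0, 0.818, -0.575, -0.0]
ft_force: [-1.4, 0.4, -3.0]
width: 0.0082
grip_force: 58.9
```

Call:
{"name": "send_rows", "arguments": {
  "moves": [
    [[0,0,0],[0,0,0.001],0],
    [[0,0,0],[0,0,0.002],0],
    [[0,0,0],[0,0,0.003],0],
    [[0,0,0],[0,0,0.004],0]
  ]
}}

```text
clock: 7.1
tool_pos: [0.5097, 0.2529, 0.3583]
orientation: [-0.0, 0.818, -0.575, -0.0]
ft_force: [-0.2, 0.3, -3.4]
width: 0.0081
grip_force: 58.9
```

Call:
{"name": "send_rows", "arguments": {
  "moves": [
    [[0,0,0],[0,0,0.001],0],
    [[0,0,0],[0,0,0.002],0],
    [[0,0,0],[0,0,0.003],0],
    [[0,0,0],[0,0,0.003],0]
  ]
}}

```text
clock: 7.6
tool_pos: [0.5096, 0.2529, 0.3552]
orientation: [0.0, 0.818, -0.575, -0.0]
ft_force: [-0.1, 0.5, -1.8]
width: 0.008
grip_force: 58.9
```

Call:
{"name": "send_rows", "arguments": {
  "moves": [
    [[0,0,0],[0,0,0.001],0],
    [[0,0,0],[0,0,0.002],0],
    [[0,0,0],[0,0,0.003],0],
    [[0,0,0],[0,0,0.003],0]
  ]
}}

```text
clock: 8.1
tool_pos: [0.5096, 0.2529, 0.3521]
orientation: [0.0, 0.818, -0.575, -0.0]
ft_force: [-0.2, -0.4, -1.8]
width: 0.0079
grip_force: 58.9
```

Call:
{"name": "send_rows", "arguments": {
  "moves": [
    [[0,0,0],[0,0,0.001],0],
    [[0,0,0],[0,0,0.002],0],
    [[0,0,0],[0,0,0.002],0]
  ]
}}

```text
clock: 8.48
tool_pos: [0.5096, 0.2529, 0.3502]
orientation: [0.0, 0.818, -0.575, -0.0]
ft_force: [-0.6, -0.8, -2.0]
width: 0.0081
grip_force: 58.9
```

Call:
{"name": "send_rows", "arguments": {
  "moves": [
    [[0,0,0],[0,0,0.001],0],
    [[0,0,0],[0,0,0.002],0],
    [[0,0,0],[0,0,0.002],0]
  ]
}}

```text
clock: 8.85
tool_pos: [0.5096, 0.2529, 0.3482]
orientation: [0.0, 0.818, -0.575, -0.0]
ft_force: [0.2, 0.8, -1.8]
width: 0.0084
grip_force: 58.9
```

Call:
{"name": "send_rows", "arguments": {
  "moves": [
    [[0,0,0],[0,0,0.001],0],
    [[0,0,0],[0,0,0.001],0]
  ]
}}

```text
clock: 9.1
tool_pos: [0.5096, 0.2529, 0.3472]
orientation: [0.0, 0.818, -0.575, -0.0]
ft_force: [-0.3, -0.2, -1.9]
width: 0.0083
grip_force: 58.9
```

Call:
{"name": "send_rows", "arguments": {
  "moves": [
    [[0,0,0],[0,0,0.001],0],
    [[0,0,0],[0,0,0.001],0]
  ]
}}

```text
clock: 9.35
tool_pos: [0.5097, 0.2529, 0.3462]
orientation: [0.0, 0.818, -0.575, -0.0]
ft_force: [-0.1, 0.2, -2.6]
width: 0.008
grip_force: 58.9
```

Call:
{"name": "send_rows", "arguments": {
  "moves": [
    [[0,0,0],[0,0,0.001],0],
    [[0,0,0],[0,0,0.001],0]
  ]
}}

```text
clock: 9.6
tool_pos: [0.5098, 0.253, 0.3458]
orientation: [-0.0, 0.818, -0.575, 0.0]
ft_force: [-0.7, -0.2, 0.1]
width: 0.0083
grip_force: 59.4
```

Call:
{"name": "send_rows", "arguments": {
  "moves": [
    [[0,0,0],[0,0,0.001],0],
    [[0,0,0],[0,0,0.001],0]
  ]
}}

```text
clock: 9.85
tool_pos: [0.5099, 0.2531, 0.3455]
orientation: [-0.001, 0.818, -0.575, 0.0]
ft_force: [-1.8, -0.8, 4.5]
width: 0.008
grip_force: 60.1
```

Call:
{"name": "send_rows", "arguments": {
  "moves": [
    [[0,0,0],[0,0,-0.003],0],
    [[0,0,0],[0,0,-0.008],0],
    [[0,0,0],[0,0.015,-0.008],0],
    [[0,0,0],[0,0.033,-0.006],0],
    [[0,0,0],[0,0.036,0.02],0],
    [[0,0,0],[0,0.036,0.06],0],
    [[0,0,0],[0,0.036,0.1],0],
    [[0,0,0],[0,0.036,0.113],0]
  ]
}}

```text
clock: 10.85
tool_pos: [0.4727, 0.2397, 0.2283]
orientation: [0.003, 0.818, -0.575, -0.002]
ft_force: [-0.4, 0.7, -1.7]
width: 0.0082
grip_force: 58.9
```

Run:
```python
from h import *
up(-.045,.001,.231)
o=ctrl.get_obs();np.save("w3.npy",np.r_[o["tool_pos"],o["orientation"]])
a=ctrl.camera("wrist");b=ctrl.camera("scene");s=ctrl.camera("side")
for n,i in(("wrist",a),("scene",b),("side",s)):cv2.imwrite(f"pics/{n}3.png",i)
u=lambda im,x,y,w,h,s:cv2.resize(im[y:y+h,x:x+w],None,fx=s,fy=s,interpolation=cv2.INTER_CUBIC)
cv2.imwrite("pics/c5.png",np.hstack([u(a,190,100,200,250,2.4),u(s,320,240,80,150,4)]))
```

```text
turn [ 0.0065 -0.      0.0016] shift [ 0.0006 -0.0117 -0.0028] F [-0.37  0.72 -1.7 ] M [-0.01  0.04  0.01] [ 0.35  0.12 -0.24  1.21 -0.   -1.57]
now -0.0567 0.0016 0.2283 Fup -0.11 0.81
```

View pics/c5.png

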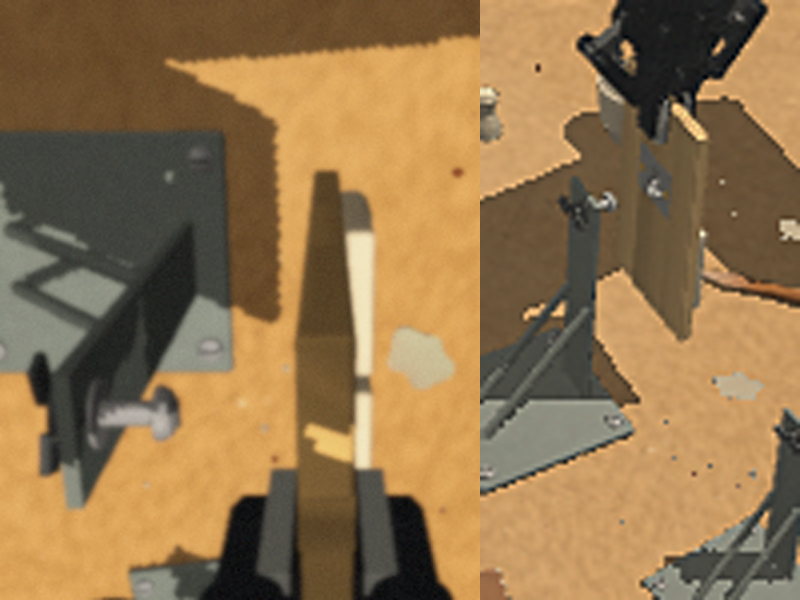

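c5: the plaque faces the bolt correctly, with the tiles away from the steel and the keyhole plate level with the bolt. The head is at wrist pixel (257.5,272.1), so I can recheck its lateral position from close up.

Run:
```python
from h import *
w=np.load("w3.npy");o=dict(tool_pos=w[:3],orientation=w[3:])
for n,p in(("head",(257.5,272.1)),("shank0",(190+95/2.4,100+418/2.4))):
    P=plane("wrist",p,.175,o);d=P[:2]-O;print(n,P.round(4),d@ux,d@uy)
for p in[(190+70/2.4,100+370/2.4),(190+82/2.4,100+505/2.4)]:
    P=plane("wrist",p,.192,o);d=P[:2]-O;print("strip",d@ux,d@uy)
up(-.030,.001,.231)
```

```text
head [0.512  0.2521 0.175 ] -0.01550078371587005 7.41924788383461e-05
shank0 [0.5274 0.259  0.175 ] 0.001293804785339106 0.0013884943457859306
strip 0.0006745840064533633 -0.017984308151087414
strip 0.0012914133657365196 0.016127249434108253
turn [0.0004 0.     0.0016] shift [ 0.0006 -0.0237  0.0006] F [-0.15  0.34 -2.39] M [-0.02  0.03 -0.04] [ 0.35  0.12 -0.24  1.22  0.   -1.57]
now -0.0537 0.0015 0.2316 Fup -0.03 0.37
```

Call:
{"name": "send_rows", "arguments": {
  "moves": [
    [[0,0,0.001],[0.0006,-0.008,0.0006],0],
    [[0,0,0.001],[0.0006,-0.016,0.0006],0],
    [[0,0,0.001],[0.0006,-0.024,0.0006],0],
    [[0,0,0.001],[0.0006,-0.026,0.0006],0],
    [[0,0,0.001],[0.0006,-0.026,0.0006],0]
  ]
}}

```text
clock: 11.62
tool_pos: [0.5006, 0.249, 0.2306]
orientation: [0.0, 0.818, -0.575, -0.0]
ft_force: [-1.1, -0.2, -2.2]
width: 0.008
grip_force: 59.0
```

Call:
{"name": "send_rows", "arguments": {
  "moves": [
    [[0,0,0],[0,-0.001,0],0],
    [[0,0,0],[0,-0.002,0],0],
    [[0,0,0],[0,-0.003,0],0],
    [[0,0,0],[0,-0.004,0],0]
  ]
}}

```text
clock: 12.12
tool_pos: [0.5043, 0.2504, 0.2307]
orientation: [-0.0, 0.818, -0.575, 0.0]
ft_force: [0.0, -0.8, -2.2]
width: 0.0079
grip_force: 59.0
```

```bash
python3 -c "
from h import *
up(-.0075,.001,.231)"
```

```text
turn [-0.      0.      0.0006] shift [ 0.     -0.0159 -0.0003] F [ 0.01 -0.78 -2.21] M [ 0.06  0.03 -0.01] [ 0.35  0.17 -0.18  1.22  0.   -1.57]
now -0.0234 0.001 0.2307 Fup -0.26 -0.74
```

Call:
{"name": "send_rows", "arguments": {
  "moves": [
    [[0,0,0],[0,-0.001,0],0],
    [[0,0,0],[0,-0.002,0],0],
    [[0,0,0],[0,-0.003,0],0],
    [[0,0,0],[0,-0.003,0],0]
  ]
}}

```text
clock: 12.62
tool_pos: [0.5072, 0.2514, 0.2307]
orientation: [0.0, 0.818, -0.575, -0.0]
ft_force: [-0.8, -0.9, -2.5]
width: 0.0082
grip_force: 59.0
```

Call:
{"name": "send_rows", "arguments": {
  "moves": [
    [[0,0,0],[0,-0.001,0],0],
    [[0,0,0],[0,-0.002,0],0],
    [[0,0,0],[0,-0.003,0],0],
    [[0,0,0],[0,-0.003,0],0]
  ]
}}

```text
clock: 13.12
tool_pos: [0.51, 0.2524, 0.2307]
orientation: [-0.0, 0.818, -0.575, 0.0]
ft_force: [0.5, 0.1, -2.5]
width: 0.008
grip_force: 59.0
```

Call:
{"name": "send_rows", "arguments": {
  "moves": [
    [[0,0,0],[0,-0.001,0],0],
    [[0,0,0],[0,-0.002,0],0],
    [[0,0,0],[0,-0.003,0],0],
    [[0,0,0],[0,-0.004,0],0],
    [[0,0,0],[0,-0.004,0],0]
  ]
}}

```text
clock: 13.75
tool_pos: [0.5138, 0.2537, 0.2307]
orientation: [-0.0, 0.818, -0.575, 0.0]
ft_force: [0.1, -0.2, -0.9]
width: 0.0084
grip_force: 59.0
```

Call:
{"name": "send_rows", "arguments": {
  "moves": [
    [[0,0,0],[0,-0.001,0],0],
    [[0,0,0],[0,-0.002,0],0],
    [[0,0,0],[0,-0.003,0],0],
    [[0,0,0],[0,-0.003,0],0]
  ]
}}

```text
clock: 14.25
tool_pos: [0.5166, 0.2548, 0.2307]
orientation: [-0.0, 0.818, -0.575, -0.0]
ft_force: [-0.7, -0.7, -2.2]
width: 0.0081
grip_force: 59.0
```

```bash
python3 -c "
from h import *
up(-.0075,.001,.231)"
```

```text
turn [-0.      0.      0.0006] shift [-0.     -0.0028 -0.0003] F [-0.7  -0.66 -2.18] M [-0.03  0.03 -0.03] [ 0.35  0.19 -0.15  1.23  0.   -1.57]
now -0.0103 0.001 0.2307 Fup -0.88 -0.38
```

Call:
{"name": "send_rows", "arguments": {
  "moves": [
    [[0,0,0],[0,-0.001,0],0],
    [[0,0,0],[0,-0.002,0],0],
    [[0,0,0],[0,-0.0025,0],0],
    [[0,0,0],[0,-0.0025,0],0]
  ]
}}

```text
clock: 14.75
tool_pos: [0.5189, 0.2556, 0.2307]
orientation: [-0.0, 0.818, -0.575, -0.0]
ft_force: [0.3, -0.1, -2.1]
width: 0.0085
grip_force: 59.0
```

Call:
{"name": "send_rows", "arguments": {
  "moves": [
    [[0,0,0],[0,0,0.001],0],
    [[0,0,0],[0,0,0.002],0],
    [[0,0,0],[0,0,0.003],0],
    [[0,0,0],[0,0,0.004],0],
    [[0,0,0],[0,0,0.004],0]
  ]
}}

```text
clock: 15.38
tool_pos: [0.5187, 0.2555, 0.2266]
orientation: [0.0, 0.818, -0.575, -0.0]
ft_force: [-0.2, 0.0, -3.1]
width: 0.008
grip_force: 59.0
```

Call:
{"name": "send_rows", "arguments": {
  "moves": [
    [[0,0,0],[0,0,0.001],0],
    [[0,0,0],[0,0,0.002],0],
    [[0,0,0],[0,0,0.003],0],
    [[0,0,0],[0,0,0.004],0],
    [[0,0,0],[0,0,0.004],0]
  ]
}}

```text
clock: 16.0
tool_pos: [0.5187, 0.2556, 0.2226]
orientation: [0.0, 0.818, -0.575, -0.0]
ft_force: [-0.6, 0.1, -3.1]
width: 0.0086
grip_force: 59.0
```

Call:
{"name": "send_rows", "arguments": {
  "moves": [
    [[0,0,0],[0,0,0.001],0],
    [[0,0,0],[0,0,0.002],0],
    [[0,0,0],[0,0,0.003],0],
    [[0,0,0],[0,0,0.004],0],
    [[0,0,0],[0,0,0.004],0]
  ]
}}

```text
clock: 16.62
tool_pos: [0.5188, 0.2555, 0.2186]
orientation: [0.0, 0.818, -0.575, -0.0]
ft_force: [0.1, -0.1, -2.3]
width: 0.0081
grip_force: 59.0
```

Call:
{"name": "send_rows", "arguments": {
  "moves": [
    [[0,0,0],[0,0,0.001],0],
    [[0,0,0],[0,0,0.002],0],
    [[0,0,0],[0,0,0.002],0]
  ]
}}

```text
clock: 17.0
tool_pos: [0.5188, 0.2555, 0.2166]
orientation: [0.0, 0.818, -0.575, -0.0]
ft_force: [-0.2, 0.3, -3.0]
width: 0.008
grip_force: 59.0
```

Call:
{"name": "send_rows", "arguments": {
  "moves": [
    [[0,0,0],[0,0,0.001],0],
    [[0,0,0],[0,0,0.002],0],
    [[0,0,0],[0,0,0.002],0]
  ]
}}

```text
clock: 17.38
tool_pos: [0.5188, 0.2556, 0.2146]
orientation: [0.0, 0.818, -0.575, -0.0]
ft_force: [-0.3, 0.1, -2.9]
width: 0.0079
grip_force: 59.0
```

Call:
{"name": "send_rows", "arguments": {
  "moves": [
    [[0,0,0],[0,0,0.001],0],
    [[0,0,0],[0,0,0.001],0]
  ]
}}

```text
clock: 17.62
tool_pos: [0.5189, 0.2556, 0.2143]
orientation: [-0.0, 0.818, -0.575, 0.0]
ft_force: [-1.3, 0.1, 1.5]
width: 0.0081
grip_force: 59.7
```

Call:
{"name": "send_rows", "arguments": {
  "moves": [
    [[0,0,0],[0,0,0.0005],0],
    [[0,0,0],[0,0,0.0005],0],
    [[0,0,0],[0,0,0.0005],0]
  ]
}}

```text
clock: 18.0
tool_pos: [0.519, 0.2557, 0.2142]
orientation: [-0.0, 0.818, -0.575, 0.0]
ft_force: [-1.8, -1.5, 5.4]
width: 0.0078
grip_force: 60.1
```

Run:
```python
from h import *
up(-.0075,.001,.2144)
a=ctrl.camera("wrist");s=ctrl.camera("side")
u=lambda im,x,y,w,h,s:cv2.resize(im[y:y+h,x:x+w],None,fx=s,fy=s,interpolation=cv2.INTER_CUBIC)
cv2.imwrite("pics/c6.png",np.hstack([u(a,190,100,200,250,2.4),u(s,310,230,80,150,4)]))
```

```text
turn [-0.0009  0.      0.0006] shift [ 0.     -0.0002 -0.0002] F [-1.8  -1.51  5.45] M [-0.22  0.56  0.05] [ 0.35  0.21 -0.17  1.19  0.   -1.57]
now -0.0077 0.001 0.2142 Fup -2.2 -0.82
```

View pics/c6.png

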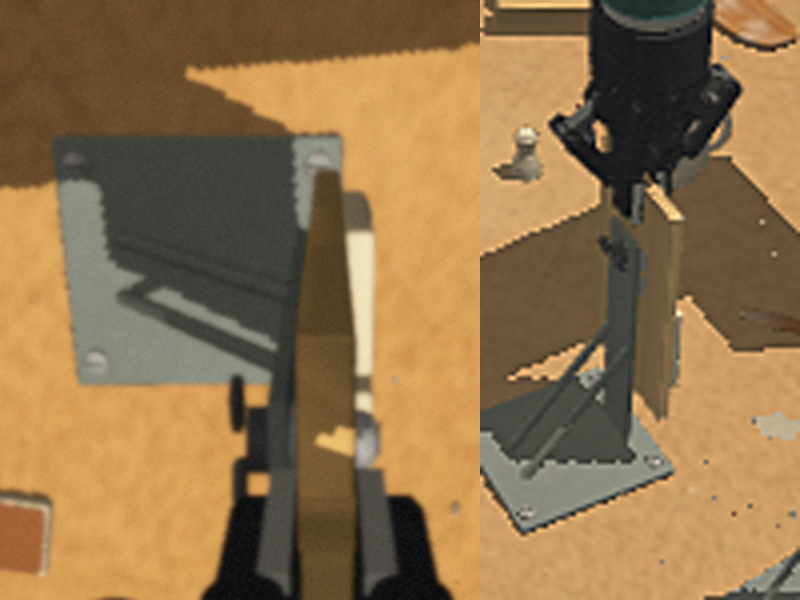

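c6: the bolt head is visible in front of the board at crop (368,440), and the board sits flush between head and strip. I'll take the pressure off, open, and withdraw upward.

Call:
{"name": "send_rows", "arguments": {
  "moves": [
    [[0,0,0],[0,0,-0.0012],0],
    [[0,0,0],[0,0,-0.0012],0],
    [[0,0,0],[0,0,-0.0012],0.15],
    [[0,0,0],[0,0,-0.0012],0.3],
    [[0,0,0],[0,0,-0.0012],0.4],
    [[0,0,0],[0,0,-0.0012],0.4],
    [[0,0,0],[0,0,-0.0012],0.4],
    [[0,0,0],[0,0,-0.0012],0.4]
  ]
}}

```text
clock: 19.1
tool_pos: [0.5189, 0.2555, 0.2144]
orientation: [0.0, 0.818, -0.576, 0.0]
ft_force: [-1.2, 0.2, 0.4]
width: 0.034
grip_force: 0.0
```

Call:
{"name": "send_rows", "arguments": {
  "moves": [
    [[0,0,0],[0,0,-0.01],0.4],
    [[0,0,0],[0,0,-0.03],0.4],
    [[0,0,0],[0,0,-0.06],0.4],
    [[0,0,0],[0,0,-0.1],0.4],
    [[0,0,0],[0,0,-0.12],0.4],
    [[0,0,0],[0,0,-0.12],0.4],
    [[0,0,0],[0,0,-0.12],0.4],
    [[0,0,0],[0,0,-0.12],0.4]
  ]
}}

```text
clock: 20.1
tool_pos: [0.5181, 0.2553, 0.3328]
orientation: [0.001, 0.818, -0.575, -0.001]
ft_force: [-0.6, 0.3, -0.7]
width: 0.0344
grip_force: 0.0
```

Run:
```python
from h import *
a=ctrl.camera("wrist");s=ctrl.camera("side");b=ctrl.camera("scene")
u=lambda im,x,y,w,h,s:cv2.resize(im[y:y+h,x:x+w],None,fx=s,fy=s,interpolation=cv2.INTER_CUBIC)
cv2.imwrite("pics/c7.png",np.hstack([u(b,225,150,100,150,4),u(s,310,230,100,150,4)]))
```

```text
(no output)
```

View pics/c7.png

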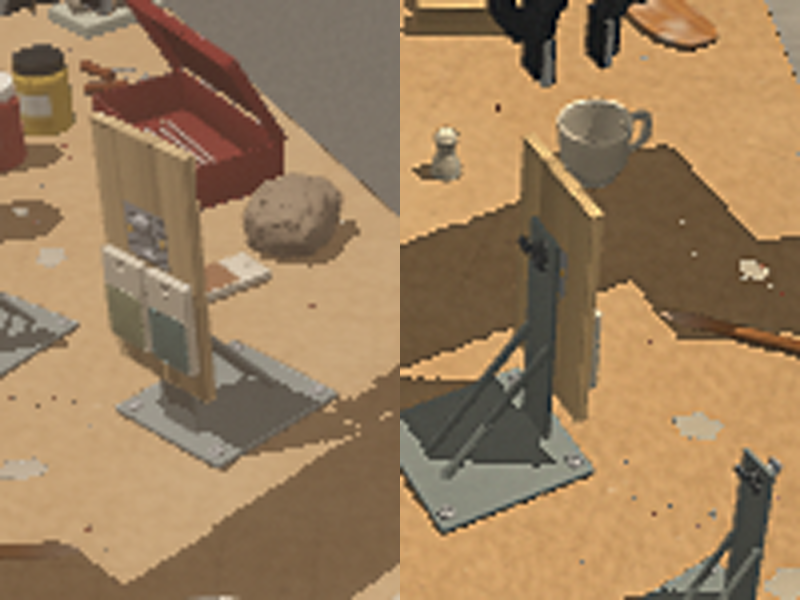

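c7: the plaque hangs upright on the bolt with the tiles outward, the gripper is clear above it, and the cup and stamp haven't moved. I'll wait briefly for it to settle, then sign off.

Call:
{"name": "send_rows", "arguments": {
  "moves": [
    [[0,0,0],[0,0,0],0.4],
    [[0,0,0],[0,0,0],0.4],
    [[0,0,0],[0,0,0],0.4],
    [[0,0,0],[0,0,0],0.4],
    [[0,0,0],[0,0,0],0.4],
    [[0,0,0],[0,0,0],0.4],
    [[0,0,0],[0,0,0],0.4],
    [[0,0,0],[0,0,0],0.4]
  ]
}}

```text
clock: 21.25
tool_pos: [0.5189, 0.2556, 0.3344]
orientation: [-0.0, 0.818, -0.576, 0.0]
ft_force: [0.6, 0.0, -0.5]
width: 0.0341
grip_force: 0.0
```

```bash
python3 -c "
from plant import ctrl
print(ctrl.sign_off())"
```

```text
the job is handed in; nothing more can be done
None
```

The plaque hangs fully down on the bolt with its tiles facing outward, the gripper is clear above it, and the job was handed in at about 21 s; sign-off returned no verdict.

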